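Scrape the brass chips into the tray and hang up the scraper

ROBOT

A 7-joint arm with a two-finger parallel gripper is mounted at the origin on the work surface. World frame = base frame: x ahead of the robot, y to its left, z up, the work surface at z = 0. Lengths are in mm, angles in rad, forces in N, time in s.
With the tool pointing down it reaches from about 400 to 750 mm from the base axis. Payload 19.5 kg.
Tool frame: the origin (TCP) lies between the finger pads, 19 mm behind the fingertips; this is the grasp point; z points along the fingers, y is the line along which they close (so a half turn about z gives the same grasp; the last joint's range is limited). The gripper opens to 85 mm and grips with 20 to 120 N. Pads are 22 mm wide; open, the fingers measure 114 mm over their backs; the gripper's body (76 mm by 85 mm) begins 54 mm behind the grasp point. The pads swing forward as they close: fully open they stand 13 mm farther back than shut.
Start: joints at [1.221, 0.707, -0.028, 1.485, 0.022, 0.951, -0.075], TCP at [174.197, -547.953, 249.968] pointing down, gripper open.
Joint ranges: [-2.71, 2.71], [-0.32, 2.16], [-1.57, 1.52], [0, 2.45], [-1.46, 4.6], [0, 2.02], [-2.83, 2.83]. Speed limits (rad/s): [1.89, 1.89, 2.57, 2.57, 3.01, 3.01, 3.01].

INTERFACE

Orientations are given as a 3x3 rotation matrix whose columns are the frame's x, y, z axes.
In Python, from rig import manip gives the robot as it stands.
- The arm moves only by the shell command python3 -m jog 'ROWS' [FORCE]. ROWS is JSON, a list of rows, each an object of numbers: "dx", "dy", "dz": the shift along the tool's x, y, z in mm; "turn": the turn about the tool's z in rad; "claw": the gripper's target within -1 to 1 (fully open at 1, half-way at 0, shut at -1). A call has exactly 10 rows; each row is the pose to reach, as a shift and turn from the pose commanded when the call began, along the tool's axes at that moment; what a row does not reach only later rows make up. A row lasts 1/10 s, in which the tool goes at most 50 mm and 8.59 degrees, less where a joint would pass 70% of its speed; a pose out of reach is approached as far as the arm can. A call with a gripper value outside its range is refused whole. The fingers move at their own pace and stop on an object; FORCE is the grip in N (left out, the last holds). Time passes only in rows, so rows that repeat a pose let the fingers close, or fill a call up. It gives the time, the measured TCP pose, the force, the opening and the grip force at its end, in the units of the state.
- manip.get_state(): the state, without advancing time (a new reading comes with each control period).
- manip.capture(name): name is "scene" or "top" or "wrist"; returns (picture, depth): 480x640x3 uint8, blue, green, red; 480x640 float32, mm along the optical axis (not along the pixel's ray), 0 where there is no reading.
- manip.camera_params(name): a dict with "camera_matrix" (3x3 intrinsics, pixels), "pose" (4x4, takes a point from camera to world coordinates). Camera axes: x right, y up, looking along -z (the intrinsics and any distortion apply to the point x, -y, -z); pixel columns grow to the right and rows downward; lengths in mm; the calibration is good to about 2 mm. A picture is of the moment at which its call begins: read the wrist's pose just before it. camera_params takes no time and is no camera call; for the wrist camera it gives the pose at the moment of the call.
- manip.close_job(): hands the job in; it is judged then, once.
The state is a dict: "time_s": time; "joints": joint angles; "dq": joint speeds; "effort": joint torques, N m; "tcp_pos": TCP position; "ee_rot": TCP orientation; "ft_force": force on the tool from outside, world axes, zero at the start; "torque": the same for the moment, N m; "gripper_width": finger opening in mm; "grasp_force": force on a finger pad.
Only numpy, scipy, OpenCV 4.12 (cv2) and the standard library are available. Lean on these libraries where they do the work, as an engineer would, in place of code of your own. Each camera call takes 0.05 s, during which the arm holds its last target. There are 200 camera calls.

TASK

Take the scraper block by its handle and with it wipe all five brass chips along the steel plate into the empty white tray at its end, not into the tray of clean washers and not with the fingers. Then hang the scraper by its eye on the peg of the stand and let go, leaving the other things on the bench where they are.

Things in the scene. Friction and masses are not known exactly. Their poses are not given: they have to be found in the camera images.
- plate: Fixed steel bench plate, 128 (x) by 220 mm (y), flat top 30 mm above the bench. A rim 8 mm wide along both long sides rises to 41.5 mm, leaving a channel 112 mm wide along y, open at both ends, where a white tray stands against each. Origin: centre of its underside.
- tray_empty: Fixed low white plastic tray, EMPTY, against one open end of the plate (+y or -y end, it varies): 128 (x) by 100 (y) by 26 mm high, open on top, walls 3 mm, axes parallel to the plate's, near wall 1 mm from the plate's end and 4 mm below its flat top. Origin: centre of its underside.
- tray_washers: Fixed white tray of the same size against the plate's other end, filled with twelve low stacks of clean washers. Origin: centre of its underside.
- scraper: Loose scraper block standing upright at one side: dark steel foot 28 (x) by 98 (y) by 24 mm high, its underside scrapes; above it a wooden handle board 12 mm thick (x), 60 wide (y), top at 115 mm, with a round eye 27 mm across through it. Both faces alike. 0.2 to 0.42 kg. Origin: centre of underside, z up. Gripped across the board with the TCP 98 mm up, fingertips stay 19 mm above the eye.
- scraper_eye (a point): Centre of the scraper's eye, 46 mm above its underside; the eye's axis is the scraper's x.
- peg_stand: Fixed stand at the other side of the plate from the scraper: foot 80 (x) by 100 by 12 mm, at its middle a wooden post 16 (x) by 30 mm, top at 132 mm, and a steel peg 8 mm across pointing to the stand's -x (towards the robot), y = 0, its axis rising from 124 mm at x = 0 to 136 mm at x = -70 mm. Origin: centre of underside.
- peg_tip (a point): Outer end of the peg's axis (a round end reaches 4 mm farther), 136 mm above the bench, at x = -70 mm of the stand.
- chip0: Loose irregular brass chip, about 18 by 14 by 8 mm, about 11 to 18 g, lying on the plate's flat top within 65 mm of the plate's middle along y. Origin: centre of its underside.
- chip1: Loose irregular brass chip, about 18 by 14 by 8 mm, about 11 to 18 g, lying on the plate's flat top within 65 mm of the plate's middle along y. Origin: centre of its underside.
- chip2: Loose irregular brass chip, about 18 by 14 by 8 mm, about 11 to 18 g, lying on the plate's flat top within 65 mm of the plate's middle along y. Origin: centre of its underside.
- chip3: Loose irregular brass chip, about 18 by 14 by 8 mm, about 11 to 18 g, lying on the plate's flat top within 65 mm of the plate's middle along y. Origin: centre of its underside.
- chip4: Loose irregular brass chip, about 18 by 14 by 8 mm, about 11 to 18 g, lying on the plate's flat top within 65 mm of the plate's middle along y. Origin: centre of its underside.
- level: Small green spirit level, 160 (x) by 22 by 36 mm, on the bench between robot and plate. Loose bystander, not to be disturbed. Origin on its underside.
- jar: Closed glass jar of brass washers, 68 mm across, 94 mm high. Loose bystander, not to be disturbed. Origin on its underside.
- wrench: Red pipe wrench lying at the back, 257 mm long (along its x), 24 mm high. Loose bystander, not to be disturbed. Origin on its underside.
- mirror: Inspection mirror lying at the back, 207 mm long (along its x), 12 mm high. Loose bystander, not to be disturbed. Origin on its underside.
- elbow: Copper pipe elbow, about 60 by 60 by 34 mm. Loose bystander, not to be disturbed. Origin on its underside.
- tape_measure: Grey tape measure, 60 by 60 by 30 mm. Loose bystander, not to be disturbed. Origin on its underside.

How it is judged:
By the outcome, as a careful person would: the job done as asked, in the order asked, and still so for the second after the job is handed in, with the robot touching nothing.
It also fails if it takes over 70 s, if anything falls off the work surface, if the arm or the gripper's body presses on something with over 40 N, if the wrist force passes 120 N, or if a joint passes its speed limit or range.

## Working session

There is one attempt and no reset: what is moved stays moved. The work goes in short steps, Python scripts to look and compute and a shell command to move; the robot and the scene stay as the last step left them, time stands still between calls to the robot, and variables do not carry over. Pictures are saved under pics/ and viewed, at most 13 in all, crops included, and the job is handed in when it is done.

```bash
ls; mkdir -p pics; python3 - <<'E'
from rig import manip
import cv2,numpy as np
s=manip.get_state();print(s['time_s'],s['tcp_pos'],np.round(s['ee_rot'],3).tolist(),s['gripper_width'])
for n in ['scene','top']:
    p,d=manip.capture(n);cv2.imwrite(f'pics/{n}0.png',p);np.save(f'pics/{n}0.npy',d)
    c=manip.camera_params(n);print(n,np.round(c['camera_matrix'],1).tolist(),np.round(c['pose'],3).tolist(),[k for k in c])
E
```

```text
pics
0.0 [ 174.14459346 -547.73976459  249.52707836] [[0.953, 0.303, -0.0], [0.303, -0.953, 0.001], [-0.0, -0.001, -1.0]] 85.22861149540647
scene [[484.6, 0.0, 323.5], [0.0, 484.6, 238.4], [0.0, 0.0, 1.0]] [[0.661, -0.525, 0.537, 1086.988], [0.75, 0.444, -0.49, -488.889], [0.019, 0.727, 0.687, 812.31], [0.0, 0.0, 0.0, 1.0]] ['camera_matrix', 'pose']
top [[588.1, 0.0, 318.9], [0.0, 588.1, 244.6], [0.0, 0.0, 1.0]] [[0.007, 0.992, -0.128, 363.04], [-1.0, 0.006, -0.007, -8.433], [-0.007, 0.128, 0.992, 1570.634], [0.0, 0.0, 0.0, 1.0]] ['camera_matrix', 'pose']
```

View pics/top0.png

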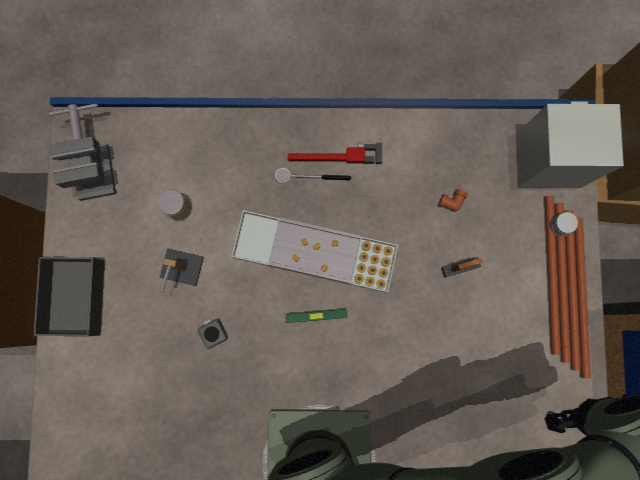

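View pics/scene0.png

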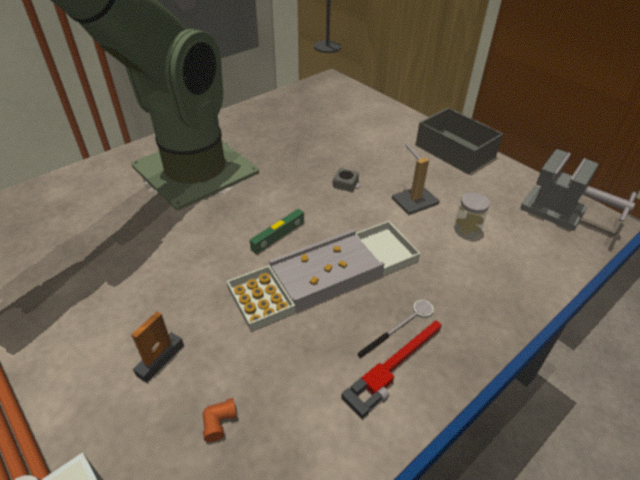

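The top view shows the plate at (318,250) and the empty tray at the left/+y end (257,238). The washers are at (377,265), the scraper at (463,267) on the -y side, and the peg stand at (180,267) with its peg pointing down-left to about (165,290). The scene view agrees. Next I'll turn these into metric positions.

```bash
cat > h.py <<'E'
from rig import manip
import cv2,numpy as np
def params(n):
    c=manip.camera_params(n);return c['camera_matrix'],c['pose']
def cloud(d,K,T):
    v,u=np.mgrid[:480,:640]
    P=np.stack([(u-K[0,2])/K[0,0]*d,-(v-K[1,2])/K[1,1]*d,-d,np.ones_like(d)],-1)
    return (P@T.T)[...,:3]
def ray(u,v,z,K,T):
    r=T[:3,:3]@np.array([(u-K[0,2])/K[0,0],-(v-K[1,2])/K[1,1],-1]);o=T[:3,3]
    return o+r*(z-o[2])/r[2]
def rect(p):
    (c,s,a)=cv2.minAreaRect(np.float32(p[:,:2]));return np.round(c,1),np.round(s,1),round(a,1)
E
python3 - <<'E'
from h import *
for n in ['top','scene']:
    K,T=params(n);d=np.load(f'pics/{n}0.npy');p=cv2.imread(f'pics/{n}0.png');W=cloud(d,K,T)
    print(n,'bench z',np.median(W[320:340,200:280,2]) if n=='top' else '', (d==0).sum())
    X,Y,Z=W[...,0],W[...,1],W[...,2]
    m=((d>0)&(Z>7)&(X>250)&(X<800)&(abs(Y)<480)).astype(np.uint8)
    k,l,st,c=cv2.connectedComponentsWithStats(m)
    for i in range(1,k):
        if st[i,4]>40:
            q=W[l==i];print(i,st[i].tolist(),rect(q),'z',np.round(np.percentile(q[:,2],[50,99]),1))
            if q[:,2].max()>100 and st[i,4]<6000:
                for lo,hi in [(7,40),(60,100),(105,118),(118,150)]:
                    b=q[(q[:,2]>lo)&(q[:,2]<hi)]
                    if len(b)>8: print('   band',lo,hi,len(b),rect(b),b.mean(0).round(1))
    h=cv2.cvtColor(p,cv2.COLOR_BGR2HSV)
    m=cv2.inRange(h,(10,110,90),(30,255,255));k,l,st,c=cv2.connectedComponentsWithStats(m)
    for i in range(1,k):
        if st[i,4]>8: print('brass',c[i].round(1),st[i,4],ray(*c[i],36,K,T).round(1))
E
```

```text
top bench z 3.161230429144439 1168
1 [287, 157, 87, 8, 315] (array([793.4, -25. ]), array([234.1,  13. ]), 90.0) z [21.3 31.4]
155 [274, 168, 77, 15, 322] (array([758.4,  23.7]), array([ 39.7, 206.7]), 2.8) z [11.1 19.7]
406 [438, 185, 31, 27, 382] (array([ 692.7, -356.7]), array([57.1, 81.8]), 53.4) z [29.4 39.3]
442 [158, 189, 34, 32, 760] (array([668.8, 396.2]), array([97.3, 70. ]), 65.2) z [ 93.3 101.8]
   band 7 40 92 (array([668.9, 396.1]), array([97.3, 69.6]), 65.4) [647.1 366.4  21.9]
   band 60 100 582 (array([660.4, 383.3]), array([65.6, 65.7]), 71.8) [658.7 380.2  91.8]
726 [230, 207, 167, 85, 5642] (array([548.9,  16.7]), array([435.4, 141.4]), 76.8) z [30.5 47. ]
1084 [245, 232, 11, 19, 45] (array([573.5, 188.4]), array([49.1, 26.9]), 1.4) z [ 8.8 12.7]
1255 [159, 248, 45, 44, 1151] (array([488.2, 372.9]), array([106.1, 116.9]), 80.9) z [ 14.7 140.5]
   band 7 40 918 (array([488.2, 372.9]), array([106.1, 116.9]), 80.9) [501.9 366.   13.8]
   band 60 100 25 (array([501.3, 367.3]), array([23. , 15.3]), 81.4) [498.5 359.3  80.7]
   band 105 118 10 (array([499.1, 358.2]), ar
[... 4844 characters left out ...]
8.7  36. ]
brass [342.3 263.4] 36 [567.6  43.6  36. ]
brass [327.6 267.1] 40 [554.9  11.2  36. ]
brass [264.2 277.6] 88 [ 490.  -112.9   36. ]
brass [313.8 280. ] 43 [564.  -36.4  36. ]
brass [254.4 287.9] 156 [ 499.9 -145.6   36. ]
brass [244.3 298.4] 234 [ 509.8 -177.8   36. ]
brass [275.5 296.7] 208 [ 547.6 -126.6   36. ]
brass [264.8 306.4] 116 [ 553.9 -158.3   36. ]
brass [145.5 324.7] 221 [ 440.  -361.3   36. ]
brass [254.  316.8] 33 [ 561.2 -190.1   36. ]
brass [155.9 347.9] 19 [ 501.6 -371.    36. ]
brass [ 20.9 430.4] 1296 [ 503.4 -610.3   36. ]
brass [216.9 415.9] 637 [ 689.6 -357.1   36. ]
brass [  9.8 451.4] 669 [ 527.5 -634.2   36. ]
brass [  2.2 473.1] 63 [ 554.7 -653.    36. ]
```

```bash
python3 -m jog '[{"dx":50,"dy":-9,"turn":-0.15,"claw":1},{"dx":100,"dy":-18,"turn":-0.3,"claw":1},{"dx":148,"dy":-27,"turn":-0.45,"claw":1},{"dx":196,"dy":-36,"turn":-0.6,"claw":1},{"dx":244,"dy":-45,"turn":-0.75,"claw":1},{"dx":290,"dy":-53,"turn":-0.9,"claw":1},{"dx":330,"dy":-60,"turn":-1.05,"claw":1},{"dx":360,"dy":-65,"turn":-1.2,"claw":1},{"dx":370,"dy":-67,"turn":-1.35,"claw":1},{"dx":370,"dy":-67,"turn":-1.5,"claw":1}]'
python3 - <<'E'
from h import *
s=manip.get_state();print(s['tcp_pos'],np.round(s['ee_rot'],3).tolist(),s['joints'])
K,T=params('wrist');p,d=manip.capture('wrist');cv2.imwrite('pics/w1.png',p);np.save('pics/w1.npy',d);np.save('pics/w1T.npy',T)
print(K,T.round(3));W=cloud(d,K,T)
q=W[(d>0)&(d<400)&(W[...,2]>105)&(W[...,2]<125)];print(len(q),rect(q),q.mean(0))
q=W[(d>0)&(d<400)&(W[...,2]>15)&(W[...,2]<30)];print(len(q),rect(q),q.mean(0))
E
```

```text
[ 174.15148365 -547.77880909  249.59812336] [[0.953, 0.303, -0.0], [0.303, -0.953, 0.001], [-0.0, -0.001, -1.0]] [ 1.22129155  0.70701924 -0.02762156  1.484903    0.02198387  0.95092669
 -0.07549262]
[[365.83134592   0.         317.98945094]
 [  0.         365.83134592 240.66032522]
 [  0.           0.           1.        ]] [[ 3.04000e-01  9.19000e-01  2.52000e-01  2.36587e+02]
 [-9.53000e-01  2.93000e-01  8.00000e-02 -5.27725e+02]
 [-0.00000e+00 -2.64000e-01  9.64000e-01  3.73880e+02]
 [ 0.00000e+00  0.00000e+00  0.00000e+00  1.00000e+00]]
239 (array([  13.7, -798.4]), array([10.4, 32.2]), 17.2) [  13.12631359 -794.08352042  109.52217186]
17761 (array([ 232. , -755.4]), array([427. , 157.8]), 42.5) [ 308.13098026 -679.5349       20.86869018]invalid input
```

```bash
python3 -m jog '[{"dx":50,"dy":-9,"dz":0,"turn":-0.15,"claw":1},{"dx":100,"dy":-18,"dz":0,"turn":-0.3,"claw":1},{"dx":148,"dy":-27,"dz":0,"turn":-0.45,"claw":1},{"dx":196,"dy":-36,"dz":0,"turn":-0.6,"claw":1},{"dx":244,"dy":-45,"dz":0,"turn":-0.75,"claw":1},{"dx":290,"dy":-53,"dz":0,"turn":-0.9,"claw":1},{"dx":330,"dy":-60,"dz":0,"turn":-1.05,"claw":1},{"dx":360,"dy":-65,"dz":0,"turn":-1.2,"claw":1},{"dx":370,"dy":-67,"dz":0,"turn":-1.35,"claw":1},{"dx":370,"dy":-67,"dz":0,"turn":-1.5,"claw":1}]'; echo rc $?
python3 - <<'E'
from h import *
s=manip.get_state();print(s['tcp_pos'],np.round(s['ee_rot'],3).tolist(),s['joints'])
K,T=params('wrist');p,d=manip.capture('wrist');cv2.imwrite('pics/w1.png',p);np.save('pics/w1.npy',d);np.save('pics/w1T.npy',T)
W=cloud(d,K,T)
q=W[(d>0)&(d<400)&(W[...,2]>105)&(W[...,2]<125)];print(len(q),rect(q),q.mean(0))
q=W[(d>0)&(d<400)&(W[...,2]>15)&(W[...,2]<30)];print(len(q),rect(q),q.mean(0))
E
```

```text
time_s: 1.15
tcp_pos: [508.0, -370.4, 249.5]
ee_rot: [[-0.243, 0.97, -0.0], [0.97, 0.243, 0.001], [0.001, 0.0, -1.0]]
ft_force: [-0.5, -0.7, 0.4]
gripper_width: 85.6
grasp_force: 0.0
rc 0
[ 507.98412425 -370.44402734  249.48745599] [[-0.243, 0.97, -0.0], [0.97, 0.243, 0.001], [0.001, 0.0, -1.0]] [ 0.75697561  0.81623778 -0.40787925  1.25915288  0.32409774  1.13046255
  0.57239295]
2126 (array([ 626.3, -456.4]), array([ 46.6, 348.7]), 55.7) [ 595.30892472 -432.94106787  114.76290495]
4200 (array([ 586. , -287.8]), array([227.9, 244.4]), 8.7) [ 569.54200603 -313.55597864   24.1787367 ]
```

View pics/w1.png

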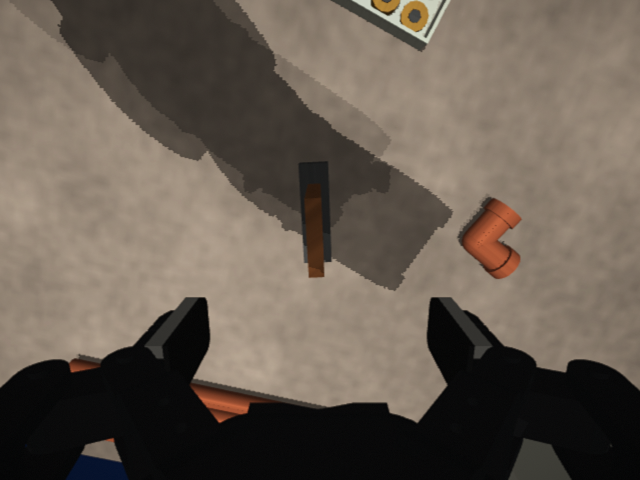

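The wrist view shows the scraper handle at (315,230), with its top edge from (313,185) to (316,277) and its foot at (314,170-262). It lies between the fingers at (200,310) and (440,310). I'll measure it inside this window.

```bash
python3 - <<'E'
from h import *
K,_=params('wrist');T=np.load('pics/w1T.npy');d=np.load('pics/w1.npy');p=cv2.imread('pics/w1.png');W=cloud(d,K,T)
roi=np.zeros((480,640),bool);roi[155:290,290:340]=1
for lo,hi in [(15,30),(108,122)]:
    q=W[roi&(d>0)&(W[...,2]>lo)&(W[...,2]<hi)];print(len(q),rect(q),q.mean(0).round(1))
h=cv2.cvtColor(p,cv2.COLOR_BGR2HSV);m=(cv2.inRange(h,(5,120,40),(20,255,255))>0)&roi
v,u=np.nonzero(m);(c,s,a)=cv2.minAreaRect(np.float32(np.c_[u,v]));print(c,s,a)
for uv in cv2.boxPoints((c,s,a)): print(uv,ray(*uv,115,K,T).round(1))
# row-wise middle of board on top plane
R=np.array([[-0.243,.97],[.97,.243]]);
for y in range(190,278,12):
    x=np.nonzero(m[y])[0];print(y,x.min(),x.max(),ray((x.min()+x.max())/2,y,115,K,T).round(1)[:2])
E
```

```text
1616 (array([ 504.3, -373.3]), array([28. , 97.8]), 16.6) [ 502.6 -362.5   24.3]
1319 (array([ 504.4, -373.5]), array([12. , 60.6]), 16.6) [ 504.  -372.2  115.3]
(313.6990661621094, 230.07830810546875) (92.56472778320312, 17.02739143371582) 87.51044464111328
[303.18304 184.20944] [ 487.7 -337.1  115. ]
[320.19434 183.46982] [ 499.2 -333.7  115. ]
[324.2151  275.94717] [ 519.1 -400.1  115. ]
[307.2038 276.6868] [ 506.8 -403.8  115. ]
190 307 320 [ 495.7 -339.3]
202 304 321 [ 497.1 -347.7]
214 305 321 [ 499.5 -356.1]
226 306 322 [ 502.3 -364.5]
238 307 322 [ 504.9 -373.2]
250 308 322 [ 507.4 -382. ]
262 308 322 [ 509.7 -391.1]
274 309 323 [ 512.7 -400.1]
```

```bash
python3 -m jog '[{"dx":-2,"dy":-4.2,"dz":20,"turn":-0.044,"claw":1},{"dx":-2,"dy":-4.2,"dz":50,"turn":-0.044,"claw":1},{"dx":-2,"dy":-4.2,"dz":85,"turn":-0.044,"claw":1},{"dx":-2,"dy":-4.2,"dz":115,"turn":-0.044,"claw":1},{"dx":-2,"dy":-4.2,"dz":135,"turn":-0.044,"claw":1},{"dx":-2,"dy":-4.2,"dz":147,"turn":-0.044,"claw":1},{"dx":-2,"dy":-4.2,"dz":151,"turn":-0.044,"claw":1},{"dx":-2,"dy":-4.2,"dz":151,"turn":-0.044,"claw":1},{"dx":-2,"dy":-4.2,"dz":151,"turn":-0.044,"claw":-1},{"dx":-2,"dy":-4.2,"dz":151,"turn":-0.044,"claw":-1}]' 100
python3 -m jog '[{"dx":0,"dy":0,"dz":0,"turn":0,"claw":-1},{"dx":0,"dy":0,"dz":0,"turn":0,"claw":-1},{"dx":0,"dy":0,"dz":0,"turn":0,"claw":-1},{"dx":0,"dy":0,"dz":0,"turn":0,"claw":-1},{"dx":0,"dy":0,"dz":0,"turn":0,"claw":-1},{"dx":0,"dy":0,"dz":0,"turn":0,"claw":-1},{"dx":0,"dy":0,"dz":0,"turn":0,"claw":-1},{"dx":0,"dy":0,"dz":0,"turn":0,"claw":-1},{"dx":0,"dy":0,"dz":0,"turn":0,"claw":-1},{"dx":0,"dy":0,"dz":0,"turn":0,"claw":-1}]'
```

```text
time_s: 2.2
tcp_pos: [503.2, -375.2, 99.9]
ee_rot: [[-0.277, 0.961, 0.001], [0.961, 0.277, -0.001], [-0.001, 0.001, -1.0]]
ft_force: [-0.8, -0.3, -0.9]
gripper_width: 59.0
grasp_force: 0.0
time_s: 3.2
tcp_pos: [503.0, -374.9, 99.1]
ee_rot: [[-0.277, 0.961, 0.0], [0.961, 0.277, 0.0], [-0.0, 0.0, -1.0]]
ft_force: [-0.2, 0.8, 3.9]
gripper_width: 10.8
grasp_force: 98.4
```

```bash
python3 -m jog '[{"dx":0,"dy":0,"dz":-10,"turn":0,"claw":-1},{"dx":0,"dy":0,"dz":-40,"turn":0,"claw":-1},{"dx":0,"dy":0,"dz":-75,"turn":0,"claw":-1},{"dx":15,"dy":5,"dz":-110,"turn":-0.06,"claw":-1},{"dx":50,"dy":19,"dz":-140,"turn":-0.18,"claw":-1},{"dx":95,"dy":36,"dz":-150,"turn":-0.32,"claw":-1},{"dx":140,"dy":53,"dz":-150,"turn":-0.46,"claw":-1},{"dx":190,"dy":72,"dz":-150,"turn":-0.60,"claw":-1},{"dx":235,"dy":89,"dz":-150,"turn":-0.74,"claw":-1},{"dx":270,"dy":103,"dz":-150,"turn":-0.87,"claw":-1}]'
python3 - <<'E'
from h import *
s=manip.get_state();R=s['ee_rot'];t=s['tcp_pos'];g=np.array([527.9,-71.5])
e=g-t[:2];print(e@R[:2,0],e@R[:2,1],'turn',-(np.radians(77)-np.arctan2(R[1,1],R[0,1])))
E
```

```text
time_s: 4.2
tcp_pos: [526.6, -84.2, 249.7]
ee_rot: [[-0.916, 0.401, 0.0], [0.401, 0.916, 0.0], [-0.0, 0.0, -1.0]]
ft_force: [0.6, -1.5, -2.2]
gripper_width: 10.8
grasp_force: 97.6
3.9341933929253923 12.156592355708918 turn -0.1856199676046062
```

```bash
python3 -m jog '[{"dx":2,"dy":6,"dz":0,"turn":-0.08,"claw":-1},{"dx":4,"dy":12,"dz":0,"turn":-0.15,"claw":-1},{"dx":4,"dy":12,"dz":0,"turn":-0.18,"claw":-1},{"dx":4,"dy":12,"dz":0,"turn":-0.186,"claw":-1},{"dx":4,"dy":12,"dz":0,"turn":-0.186,"claw":-1},{"dx":4,"dy":12,"dz":0,"turn":-0.186,"claw":-1},{"dx":4,"dy":12,"dz":0,"turn":-0.186,"claw":-1},{"dx":4,"dy":12,"dz":0,"turn":-0.186,"claw":-1},{"dx":4,"dy":12,"dz":0,"turn":-0.186,"claw":-1},{"dx":4,"dy":12,"dz":0,"turn":-0.186,"claw":-1}]'
python3 - <<'E'
from h import *
K,T=params('wrist');p,d=manip.capture('wrist');cv2.imwrite('pics/w2.png',p);np.save('pics/w2.npy',d);np.save('pics/w2T.npy',T)
s=manip.get_state();print(s['tcp_pos'],s['ft_force'])
E
```

```text
time_s: 5.2
tcp_pos: [528.2, -74.4, 249.0]
ee_rot: [[-0.973, 0.232, 0.0], [0.232, 0.973, 0.0], [0.0, 0.0, -1.0]]
ft_force: [-0.3, -0.0, -2.6]
gripper_width: 10.7
grasp_force: 98.2
[528.22894157 -74.39194393 248.98922461] [-0.08301309  0.61988623 -1.86557149]
```

View pics/w2.png

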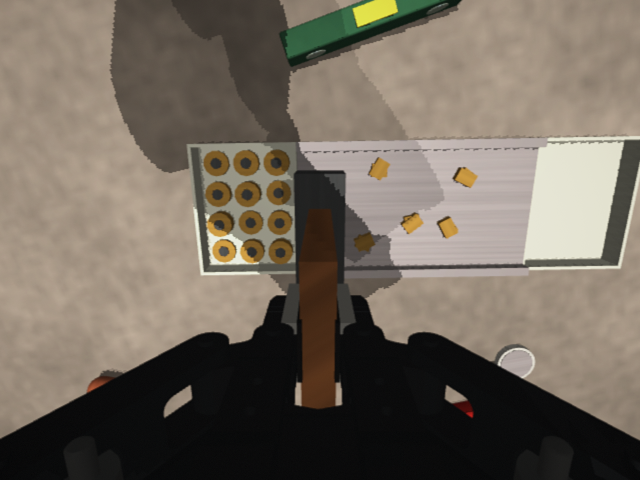

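The wrist view shows the scraper held straight at (320,230). Chips are at (379,168), (465,177), (412,222), (448,227) and (363,241), and the empty tray is on the right at (580,205). I'll fit the plate from the rim and surface depth, and check how the foot sits in the grip.

```bash
python3 - <<'E'
from h import *
K,_=params('wrist');T=np.load('pics/w2T.npy');d=np.load('pics/w2.npy');p=cv2.imread('pics/w2.png');W=cloud(d,K,T);Z=W[...,2]
v,u=np.mgrid[:480,:640]
rim=(d>0)&(Z>38.5)&(Z<45)&(u>300)&(u<550)&(v<285)
for nm,m in [('near',rim&(v<170)),('far',rim&(v>250))]:
    q=W[m];l=cv2.fitLine(np.float32(q[:,:2]),cv2.DIST_HUBER,0,.01,.01).ravel();print(nm,len(q),l.round(3),np.degrees(np.arctan2(l[1],l[0])).round(2),Z[m].mean())
hsv=cv2.cvtColor(p,cv2.COLOR_BGR2HSV)
tr=(u>500)&(v>120)&(v<285)&(Z>20)&(Z<29.5)&(d>0)
print('tray rim',rect(W[tr]))
allm=(d>0)&(Z>15)&(Z<46)&(v>125)&(v<285)&(u>185); print('all',rect(W[allm]))
print('plate z',np.median(Z[155:200,480:520]),'sub',Z[tr].mean(), 'tray near wall',)
wz=W[(u>195)&(u<290)&(v>150)&(v<265)&(d>0)];print('washer max z',np.percentile(wz[:,2],[90,99.5]))
f=W[(u>290)&(u<350)&(v>165)&(v<285)&(Z>168)&(Z<185)];print('foot',len(f),rect(f),f[:,2].mean())
f=W[(u>280)&(u<350)&(v>200)&(v<400)&(Z>258)&(Z<275)];print('top',len(f),rect(f) if len(f) else '',f[:,2].mean())
# brightness profile along row for plate->tray boundary
for r in (170,190,240,255): 
    g=hsv[r,505:560,1].astype(int);i=np.argmax(abs(np.diff(cv2.GaussianBlur(p[r:r+1,505:560].astype(np.float32),(5,1),0)[0].sum(1))));print(r,505+i,ray(505+i,r,30,K,T).round(1))
E
```

```text
near 2636 [2.19000e-01 9.76000e-01 4.86144e+02 3.00510e+01] 77.35 41.480111834510105
far 1666 [2.16000e-01 9.76000e-01 6.07098e+02 2.28110e+01] 77.54 41.76844886720763
tray rim (array([576. , 155.9]), array([134.6, 128.8]), 77.6)
all (array([544.8,  14.7]), array([423.6, 128.7]), 77.6)
plate z 30.3900591261538 sub 25.64881433266198 tray near wall
washer max z [15.83325027 26.7094179 ]
foot 3173 (array([509.1, -69.8]), array([28.1, 62.9]), 76.8) 174.60786796862934
top 6560 (array([521.5, -72.9]), array([22.3, 52.5]), 88.2) 265.7717287604618
170 535 [534.2 129.9  30. ]
190 532 [552.2 125.7  30. ]
240 525 [599.7 115.2  30. ]
255 523 [614.6 112.   30. ]
```

```bash
python3 -m jog '[{"dx":2.3,"dy":0.6,"dz":10,"turn":-0.015,"claw":-1},{"dx":2.3,"dy":0.6,"dz":35,"turn":-0.015,"claw":-1},{"dx":2.3,"dy":0.6,"dz":65,"turn":-0.015,"claw":-1},{"dx":2.3,"dy":0.6,"dz":90,"turn":-0.015,"claw":-1},{"dx":2.3,"dy":0.6,"dz":105,"turn":-0.015,"claw":-1},{"dx":2.3,"dy":0.6,"dz":112,"turn":-0.015,"claw":-1},{"dx":2.3,"dy":0.6,"dz":116,"turn":-0.015,"claw":-1},{"dx":2.3,"dy":0.6,"dz":117,"turn":-0.015,"claw":-1},{"dx":2.3,"dy":0.6,"dz":117,"turn":-0.015,"claw":-1},{"dx":2.3,"dy":0.6,"dz":117,"turn":-0.015,"claw":-1}]'
python3 -m jog '[{"dx":0,"dy":0,"dz":0.5,"turn":0,"claw":-1},{"dx":0,"dy":0,"dz":1,"turn":0,"claw":-1},{"dx":0,"dy":0,"dz":1.5,"turn":0,"claw":-1},{"dx":0,"dy":0,"dz":2,"turn":0,"claw":-1},{"dx":0,"dy":0,"dz":2.5,"turn":0,"claw":-1},{"dx":0,"dy":0,"dz":3,"turn":0,"claw":-1},{"dx":0,"dy":0,"dz":3,"turn":0,"claw":-1},{"dx":0,"dy":0,"dz":3,"turn":0,"claw":-1},{"dx":0,"dy":0,"dz":3,"turn":0,"claw":-1},{"dx":0,"dy":0,"dz":3,"turn":0,"claw":-1}]'
```

```text
time_s: 6.25
tcp_pos: [526.4, -73.3, 132.5]
ee_rot: [[-0.976, 0.217, 0.001], [0.217, 0.976, 0.0], [-0.001, 0.0, -1.0]]
ft_force: [-0.8, 0.6, -2.1]
gripper_width: 10.6
grasp_force: 98.3
time_s: 7.25
tcp_pos: [526.2, -73.2, 129.1]
ee_rot: [[-0.976, 0.217, 0.0], [0.217, 0.976, 0.0], [-0.0, 0.0, -1.0]]
ft_force: [-0.6, 1.2, 2.1]
gripper_width: 10.8
grasp_force: 98.5
```

```bash
python3 -m jog '[{"dx":0,"dy":3,"dz":0.5,"turn":0,"claw":-1},{"dx":0,"dy":9,"dz":0.5,"turn":0,"claw":-1},{"dx":0,"dy":17,"dz":0.5,"turn":0,"claw":-1},{"dx":0,"dy":26,"dz":0.5,"turn":0,"claw":-1},{"dx":0,"dy":35,"dz":0.5,"turn":0,"claw":-1},{"dx":0,"dy":44,"dz":0.5,"turn":0,"claw":-1},{"dx":0,"dy":53,"dz":0.5,"turn":0,"claw":-1},{"dx":0,"dy":62,"dz":0.5,"turn":0,"claw":-1},{"dx":0,"dy":71,"dz":0.5,"turn":0,"claw":-1},{"dx":0,"dy":80,"dz":0.5,"turn":0,"claw":-1}]'
python3 - <<'E'
from h import *
K,T=params('wrist');p,d=manip.capture('wrist');cv2.imwrite('pics/w3.png',p[60:330]);print(manip.get_state()['ft_force'])
E
```

```text
time_s: 8.25
tcp_pos: [543.6, 4.7, 128.8]
ee_rot: [[-0.976, 0.218, 0.0], [0.218, 0.976, -0.001], [-0.0, -0.001, -1.0]]
ft_force: [-1.1, 0.1, -2.4]
gripper_width: 10.3
grasp_force: 100.2
[ 0.61475507  4.48686509 -1.90702399]
```

View pics/w3.png

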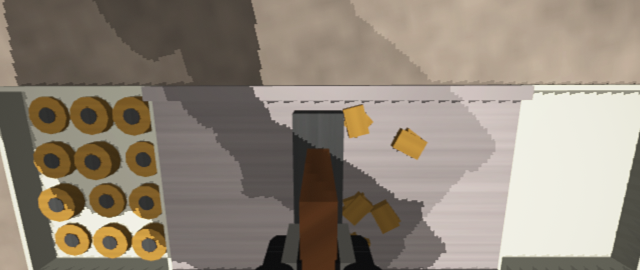

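The wiping is working. All five chips are ahead of the foot, around (357,120), (408,143), (355,208), (385,217) and (362,240), with none behind it. I'll keep pushing with slightly more pressure.

```bash
python3 -m jog '[{"dx":0,"dy":6,"dz":0.7,"turn":0,"claw":-1},{"dx":0,"dy":14,"dz":0.7,"turn":0,"claw":-1},{"dx":0,"dy":23,"dz":0.7,"turn":0,"claw":-1},{"dx":0,"dy":32,"dz":0.7,"turn":0,"claw":-1},{"dx":0,"dy":41,"dz":0.7,"turn":0,"claw":-1},{"dx":0,"dy":50,"dz":0.7,"turn":0,"claw":-1},{"dx":0,"dy":59,"dz":0.7,"turn":0,"claw":-1},{"dx":0,"dy":68,"dz":0.7,"turn":0,"claw":-1},{"dx":0,"dy":77,"dz":0.7,"turn":0,"claw":-1},{"dx":0,"dy":83,"dz":0.7,"turn":0,"claw":-1}]'
python3 -m jog '[{"dx":0,"dy":5,"dz":0,"turn":0,"claw":-1},{"dx":0,"dy":12,"dz":0,"turn":0,"claw":-1},{"dx":0,"dy":20,"dz":0,"turn":0,"claw":-1},{"dx":0,"dy":28,"dz":0,"turn":0,"claw":-1},{"dx":0,"dy":36,"dz":0,"turn":0,"claw":-1},{"dx":0,"dy":42,"dz":0,"turn":0,"claw":-1},{"dx":0,"dy":45,"dz":0,"turn":0,"claw":-1},{"dx":0,"dy":45,"dz":0,"turn":0,"claw":-1},{"dx":0,"dy":45,"dz":0,"turn":0,"claw":-1},{"dx":0,"dy":45,"dz":0,"turn":0,"claw":-1}]'
python3 - <<'E'
from h import *
K,T=params('wrist');p,d=manip.capture('wrist');cv2.imwrite('pics/w4.png',p[60:330]);print(manip.get_state()['ft_force'])
E
```

```text
time_s: 9.3
tcp_pos: [561.8, 83.9, 129.0]
ee_rot: [[-0.976, 0.218, 0.001], [0.218, 0.976, -0.005], [-0.002, -0.005, -1.0]]
ft_force: [-10.9, -32.3, 47.5]
gripper_width: 11.0
grasp_force: 109.1
time_s: 10.3
tcp_pos: [571.6, 128.0, 128.6]
ee_rot: [[-0.976, 0.218, 0.001], [0.218, 0.976, -0.004], [-0.001, -0.003, -1.0]]
ft_force: [-3.3, -13.8, 24.0]
gripper_width: 10.8
grasp_force: 105.4
[ -3.20185875 -13.9873285   25.70104025]
```

View pics/w4.png

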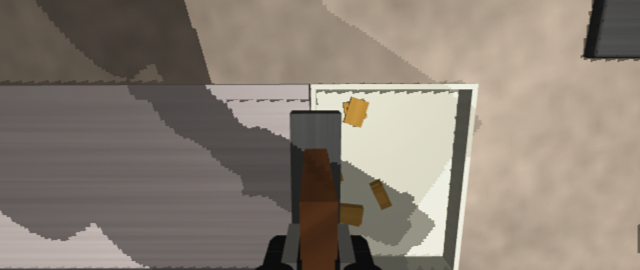

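Most chips show inside the tray. I'll lift clear and look again to count them.

```bash
python3 -m jog '[{"dx":0,"dy":0,"dz":-1,"turn":0,"claw":-1},{"dx":0,"dy":0,"dz":-4,"turn":0,"claw":-1},{"dx":0,"dy":0,"dz":-10,"turn":0,"claw":-1},{"dx":0,"dy":0,"dz":-25,"turn":0,"claw":-1},{"dx":0,"dy":0,"dz":-50,"turn":0,"claw":-1},{"dx":0,"dy":0,"dz":-80,"turn":0,"claw":-1},{"dx":0,"dy":-15,"dz":-110,"turn":0,"claw":-1},{"dx":0,"dy":-40,"dz":-120,"turn":0,"claw":-1},{"dx":0,"dy":-60,"dz":-120,"turn":0,"claw":-1},{"dx":0,"dy":-60,"dz":-120,"turn":0,"claw":-1}]'
python3 - <<'E'
from h import *
K,T=params('wrist');p,d=manip.capture('wrist');cv2.imwrite('pics/w5.png',p);np.save('pics/w5.npy',d);np.save('pics/w5T.npy',T);s=manip.get_state();print(s['ft_force'],s['tcp_pos'])
W=cloud(d,K,T);Z=W[...,2];v,u=np.mgrid[:480,:640];R=s['ee_rot'];t=s['tcp_pos']
B=(W-t)@R   # tool coords
hsv=cv2.cvtColor(p,cv2.COLOR_BGR2HSV)
f=B[(u>270)&(u<370)&(v>150)&(v<285)&(B[...,2]>65)&(B[...,2]<85)];print('foot tool x,y,z',f.min(0),f.max(0),f.mean(0),rect(f))
pt,_=manip.capture('top');cv2.imwrite('pics/top5.png',cv2.resize(pt[195:305,130:410],None,fx=2.5,fy=2.5,interpolation=cv2.INTER_CUBIC))
m=np.vstack([p[100:330],np.zeros((10,640,3),np.uint8),cv2.resize(pt[195:305,130:410],(640,251))]);cv2.imwrite('pics/m5.png',m)
E
```

```text
time_s: 11.35
tcp_pos: [558.1, 68.8, 248.3]
ee_rot: [[-0.976, 0.22, 0.0], [0.22, 0.976, -0.001], [-0.0, -0.001, -1.0]]
ft_force: [-0.3, 1.0, -1.9]
gripper_width: 10.9
grasp_force: 101.8
[-0.73165602  0.28817296 -2.64768802] [558.20804264  70.47389271 248.11610777]
foot tool x,y,z [-12.30932366 -16.76744555  65.30543038] [51.00766242 11.40480203 82.52180766] [31.0340225  -2.75730502 74.1520047 ] (array([19.3, -2.7]), array([63.3, 28.1]), 0.1)
```

View pics/m5.png

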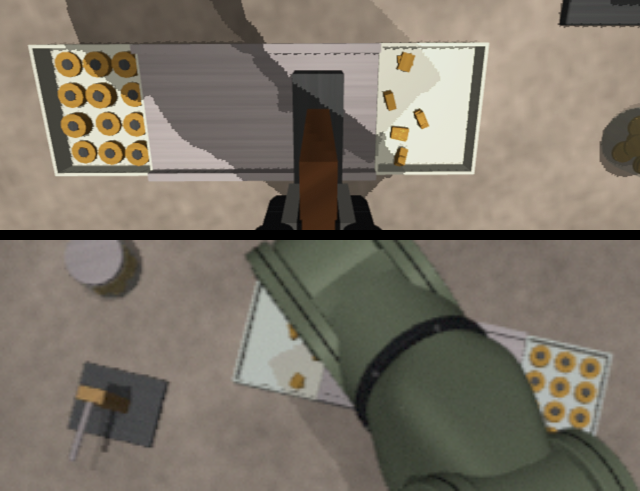

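All five chips lie in the formerly empty tray, in the upper crop at (405,62), (390,100), (420,118), (399,133) and (401,155). The plate is clear and the washers are untouched. Next I'll carry the scraper to a viewing pose beside the peg.

```bash
python3 -m jog '[{"dx":4,"dy":6,"dz":-3,"turn":0.06,"claw":-1},{"dx":18,"dy":23,"dz":-6,"turn":0.2,"claw":-1},{"dx":35,"dy":44,"dz":-6,"turn":0.34,"claw":-1},{"dx":52,"dy":65,"dz":-6,"turn":0.48,"claw":-1},{"dx":69,"dy":86,"dz":-6,"turn":0.62,"claw":-1},{"dx":86,"dy":107,"dz":-6,"turn":0.76,"claw":-1},{"dx":103,"dy":128,"dz":-6,"turn":0.9,"claw":-1},{"dx":120,"dy":149,"dz":-6,"turn":1.04,"claw":-1},{"dx":137,"dy":170,"dz":-6,"turn":1.18,"claw":-1},{"dx":150,"dy":186,"dz":-6,"turn":1.32,"claw":-1}]'
python3 - <<'E'
from h import *
s=manip.get_state();R=s['ee_rot'];t=s['tcp_pos'];g=np.array([450,290])
e=g-t[:2];print(e@R[:2,0],e@R[:2,1],'turn',-(np.radians(-17)-np.arctan2(R[1,1],R[0,1])),s['joints'].round(2))
E
```

```text
time_s: 12.45
tcp_pos: [450.7, 288.1, 253.8]
ee_rot: [[-0.029, 1.0, -0.001], [1.0, 0.029, 0.001], [0.001, -0.001, -1.0]]
ft_force: [-0.2, -0.5, -2.2]
gripper_width: 10.4
grasp_force: 101.8
1.8951393775290537 -0.6602004696117594 turn 0.32578831062797486 [-0.5   0.65 -0.24  1.62  0.18  0.89 -0.78]
```

```bash
python3 -m jog '[{"dx":0,"dy":0,"dz":0,"turn":0.1,"claw":-1},{"dx":0,"dy":0,"dz":0,"turn":0.2,"claw":-1},{"dx":0,"dy":0,"dz":0,"turn":0.28,"claw":-1},{"dx":0,"dy":0,"dz":0,"turn":0.32,"claw":-1},{"dx":0,"dy":0,"dz":0,"turn":0.326,"claw":-1},{"dx":0,"dy":0,"dz":0,"turn":0.326,"claw":-1},{"dx":0,"dy":0,"dz":0,"turn":0.326,"claw":-1},{"dx":0,"dy":0,"dz":0,"turn":0.326,"claw":-1},{"dx":0,"dy":0,"dz":0,"turn":0.326,"claw":-1},{"dx":0,"dy":0,"dz":0,"turn":0.326,"claw":-1}]'
python3 - <<'E'
from h import *
K,T=params('wrist');s=manip.get_state();p,d=manip.capture('wrist');cv2.imwrite('pics/w6.png',p);np.save('pics/w6.npy',d);np.save('pics/w6T.npy',T);print(s['ft_force'],s['tcp_pos'])
W=cloud(d,K,T);R=s['ee_rot'];t=s['tcp_pos'];B=(W-t)@R;Z=W[...,2];v,u=np.mgrid[:480,:640]
m=(d>0)&(Z>105)&(Z<145)&(B[...,0]>55);q=W[m];print(len(q),rect(q))
for z0 in range(105,145,5):
    k=m&(Z>=z0)&(Z<z0+5)
    if k.sum()>5: print(z0,k.sum(),W[k].mean(0).round(1),u[k].mean().round(),v[k].mean().round())
ft=W[(d>0)&(Z>6)&(Z<18)&(v<400)];print('foot of stand',len(ft),rect(ft))
f=B[(u>270)&(u<370)&(v>150)&(v<285)&(B[...,2]>65)&(B[...,2]<85)];print('scraper foot tool',f.min(0),f.max(0),rect(f))
E
```

```text
time_s: 13.45
tcp_pos: [452.2, 285.3, 253.9]
ee_rot: [[0.29, 0.957, -0.0], [0.957, -0.29, 0.0], [0.0, -0.0, -1.0]]
ft_force: [-0.1, -0.7, -1.9]
gripper_width: 10.4
grasp_force: 101.8
[-0.13480098 -0.72639075 -1.88493334] [452.22819304 285.3429326  253.85450405]
2803 (array([468.6, 377.8]), array([30. , 81.7]), 77.1)
105 17 [494. 362. 107.] 345.0 112.0
110 24 [493.3 368.6 112.4] 342.0 102.0
115 25 [494.1 363.2 117.4] 346.0 109.0
120 24 [493.3 367.9 122.8] 343.0 101.0
125 178 [488.9 371.4 128.8] 336.0 97.0
130 1881 [490.9 372.6 132.3] 338.0 93.0
135 613 [445.1 382.7 137.4] 263.0 99.0
140 41 [434.1 385.2 140.4] 244.0 99.0
foot of stand 12171 (array([547.3, 196.6]), array([448. , 442.6]), 85.3)
scraper foot tool [-13.58149972 -15.60781522  65.06809614] [49.41533208 12.52045483 84.35978287] (array([17.9, -1.5]), array([28.1, 63. ]), 90.0)
```

View pics/w6.png

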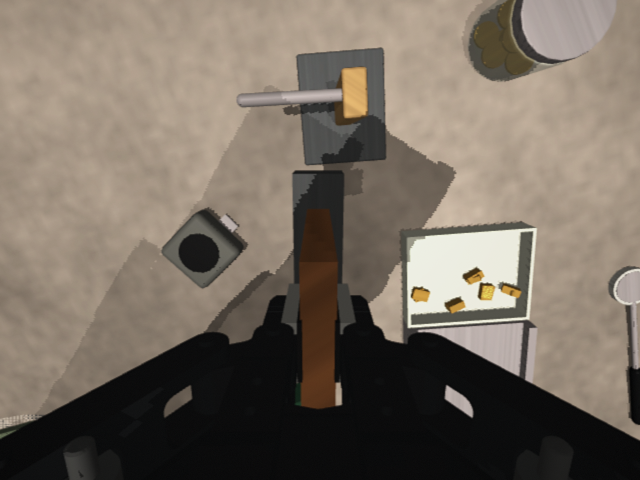

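The wrist view shows the peg running from its tip at (240,100) to the post at (342,95), with the post top at (354,92). All five chips are in the tray at right. I'll fit the peg axis from depth and work out the approach.

```bash
cat > peg.py <<'E'
from h import *
K,_=params('wrist');T=np.load('pics/w6T.npy');d=np.load('pics/w6.npy');W=cloud(d,K,T);Z=W[...,2];v,u=np.mgrid[:480,:640]
m=(d>0)&(Z>118)&(Z<146)&(u<336)&(u>230)&(v<125);q=W[m]
l=cv2.fitLine(np.float32(q[:,:2]),cv2.DIST_HUBER,0,.01,.01).ravel();ax=l[:2]*np.sign(l[0]);yaw=np.arctan2(ax[1],ax[0])
s=(q[:,:2]-l[2:])@ax;print('yaw',np.degrees(yaw),'tip end',l[2:]+ax*s.min(),'n',len(q),'peg width',np.percentile(abs((q[:,:2]-l[2:])@[-ax[1],ax[0]]),98)*2)
pf=W[(d>0)&(Z>128)&(Z<137)&(u>340)&(u<372)&(v>60)&(v<125)];print('post top',rect(pf),pf[:,2].mean())
tip=l[2:]+ax*(s.min()+4);o=tip+70*ax;print('tip',tip,'stand origin',o)
for a in range(0,80,10):
    k=(s>s.min()+a)&(s<s.min()+a+10)
    if k.sum()>5: print(a,np.percentile(q[k,2],90).round(1))
E
python3 peg.py; python3 - <<'E'
E
```

```text
yaw -12.629075 tip end [428.65017654 386.22370431] n 1339 peg width 8.0705542535477
post top (array([500.4, 370.5]), array([30.1, 16.3]), 77.6) 132.16120748613523
tip [432.5534003  385.34915051] stand origin [500.85981967 370.0444592 ]
0 140.2
10 139.1
20 137.4
30 135.7
40 134.0
50 132.3
60 131.3
```

```bash
python3 -m jog '[{"dx":0,"dy":-15,"dz":0,"turn":-0.02,"claw":-1},{"dx":5,"dy":-45,"dz":0,"turn":-0.05,"claw":-1},{"dx":25,"dy":-72,"dz":0,"turn":-0.076,"claw":-1},{"dx":50,"dy":-77,"dz":0,"turn":-0.076,"claw":-1},{"dx":75,"dy":-77,"dz":0,"turn":-0.076,"claw":-1},{"dx":87,"dy":-77,"dz":10,"turn":-0.076,"claw":-1},{"dx":87,"dy":-77,"dz":35,"turn":-0.076,"claw":-1},{"dx":87,"dy":-77,"dz":58,"turn":-0.076,"claw":-1},{"dx":87,"dy":-77,"dz":69,"turn":-0.076,"claw":-1},{"dx":87,"dy":-77,"dz":69,"turn":-0.076,"claw":-1}]'
python3 -m jog '[{"dx":0,"dy":0,"dz":0,"turn":0,"claw":-1},{"dx":0,"dy":0,"dz":0,"turn":0,"claw":-1},{"dx":0,"dy":0,"dz":0,"turn":0,"claw":-1},{"dx":0,"dy":0,"dz":0,"turn":0,"claw":-1},{"dx":0,"dy":0,"dz":0,"turn":0,"claw":-1},{"dx":0,"dy":0,"dz":0,"turn":0,"claw":-1},{"dx":0,"dy":0,"dz":0,"turn":0,"claw":-1},{"dx":0,"dy":0,"dz":0,"turn":0,"claw":-1},{"dx":0,"dy":0,"dz":0,"turn":0,"claw":-1},{"dx":0,"dy":0,"dz":0,"turn":0,"claw":-1}]'
python3 - <<'E'
from h import *
s=manip.get_state();R=s['ee_rot'];t=s['tcp_pos']
eye=t+R@np.array([.5,-1,52.4]);yaw=np.radians(-12.5);A=np.array([[np.cos(yaw),np.sin(yaw)],[-np.sin(yaw),np.cos(yaw)]])
print('eye in stand',A@(eye[:2]-[500.5,370.3]),eye[2],'tool y deg',np.degrees(np.arctan2(R[1,1],R[0,1])))
K,T=params('wrist');p,d=manip.capture('wrist');W=cloud(d,K,T);B=(W-t)@R;v,u=np.mgrid[:480,:640]
f=B[(u>270)&(u<370)&(v>150)&(v<285)&(B[...,2]>65)&(B[...,2]<85)];print('foot tool',f.min(0),f.max(0),np.median(f[:,2]))
p,d=manip.capture('scene');cv2.imwrite('pics/s7.png',cv2.resize(p[90:240,340:500],None,fx=4,fy=4,interpolation=cv2.INTER_CUBIC)[:600])
E
```

```text
time_s: 14.5
tcp_pos: [403.5, 390.2, 183.6]
ee_rot: [[0.217, 0.976, -0.002], [0.976, -0.217, -0.002], [-0.002, -0.001, -1.0]]
ft_force: [0.5, -0.7, -2.0]
gripper_width: 10.7
grasp_force: 101.8
time_s: 15.5
tcp_pos: [403.7, 390.9, 184.8]
ee_rot: [[0.216, 0.976, -0.0], [0.976, -0.216, 0.0], [0.0, -0.0, -1.0]]
ft_force: [0.1, -0.7, -2.2]
gripper_width: 10.6
grasp_force: 101.8
eye in stand [-99.96721499  -0.31062328] 132.42463940102 tool y deg -12.490172583909095
foot tool [-13.32946369 -15.61806164  65.37049288] [49.51094692 12.5013045  84.60117162] 74.33228389439222
```

View pics/s7.png

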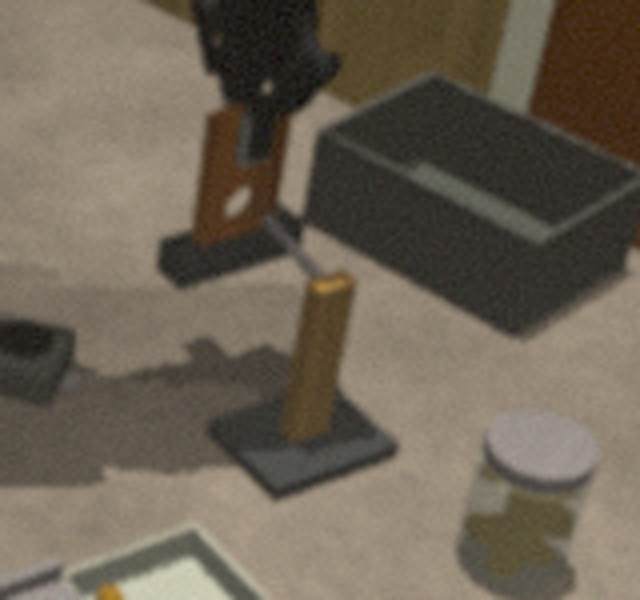

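The scraper stands in front of the peg, with the eye at (238,203) in the crop and the tip at (265,220). The measured eye position is aligned with the peg in the stand frame. I'll insert slowly.

```bash
python3 -m jog '[{"dx":0,"dy":4,"dz":0,"turn":0,"claw":-1},{"dx":0,"dy":11,"dz":0,"turn":0,"claw":-1},{"dx":0,"dy":19,"dz":0,"turn":0,"claw":-1},{"dx":0,"dy":27,"dz":0,"turn":0,"claw":-1},{"dx":0,"dy":35,"dz":0,"turn":0,"claw":-1},{"dx":0,"dy":43,"dz":1,"turn":0,"claw":-1},{"dx":0,"dy":51,"dz":2,"turn":0,"claw":-1},{"dx":0,"dy":59,"dz":3.5,"turn":0,"claw":-1},{"dx":0,"dy":66,"dz":5,"turn":0,"claw":-1},{"dx":0,"dy":70,"dz":5,"turn":0,"claw":-1}]'
python3 -m jog '[{"dx":0,"dy":0,"dz":1,"turn":0,"claw":-1},{"dx":0,"dy":0,"dz":2,"turn":0,"claw":-1},{"dx":0,"dy":0,"dz":3,"turn":0,"claw":-1},{"dx":0,"dy":0,"dz":4,"turn":0,"claw":-1},{"dx":0,"dy":0,"dz":5,"turn":0,"claw":-1},{"dx":0,"dy":0,"dz":5.5,"turn":0,"claw":-1},{"dx":0,"dy":0,"dz":6,"turn":0,"claw":-1},{"dx":0,"dy":0,"dz":6,"turn":0,"claw":-1},{"dx":0,"dy":0,"dz":6,"turn":0,"claw":-1},{"dx":0,"dy":0,"dz":6,"turn":0,"claw":-1}]'
python3 - <<'E'
from h import *
s=manip.get_state();R=s['ee_rot'];t=s['tcp_pos']
eye=t+R@np.array([.5,-1,52.4]);yaw=np.radians(-12.5);A=np.array([[np.cos(yaw),np.sin(yaw)],[-np.sin(yaw),np.cos(yaw)]])
print('eye in stand',A@(eye[:2]-[500.5,370.3]),eye[2],s['ft_force'])
E
```

```text
time_s: 16.6
tcp_pos: [472.7, 375.4, 179.6]
ee_rot: [[0.217, 0.976, -0.0], [0.976, -0.217, -0.0], [-0.0, -0.0, -1.0]]
ft_force: [0.5, 0.6, -2.6]
gripper_width: 10.9
grasp_force: 101.8
time_s: 17.6
tcp_pos: [472.1, 375.8, 173.9]
ee_rot: [[0.216, 0.976, -0.0], [0.976, -0.216, 0.0], [0.0, -0.0, -1.0]]
ft_force: [0.1, -0.4, -2.3]
gripper_width: 10.9
grasp_force: 101.9
eye in stand [-29.95107836  -0.29414082] 121.48591381338159 [ 0.10321712 -0.41034233 -2.25465264]
```

```bash
python3 -m jog '[{"dx":0,"dy":0,"dz":0.3,"turn":0,"claw":-1},{"dx":0,"dy":0,"dz":0.6,"turn":0,"claw":-1},{"dx":0,"dy":0,"dz":0.9,"turn":0,"claw":-1},{"dx":0,"dy":0,"dz":1.2,"turn":0,"claw":-1},{"dx":0,"dy":0,"dz":1.2,"turn":0,"claw":-1},{"dx":0,"dy":0,"dz":1.2,"turn":0,"claw":-1},{"dx":0,"dy":0,"dz":1.2,"turn":0,"claw":-1},{"dx":0,"dy":0,"dz":1.2,"turn":0,"claw":-1},{"dx":0,"dy":0,"dz":1.2,"turn":0,"claw":-1},{"dx":0,"dy":0,"dz":1.2,"turn":0,"claw":-1}]'
```

```text
time_s: 18.6
tcp_pos: [472.1, 375.8, 172.8]
ee_rot: [[0.216, 0.976, 0.0], [0.976, -0.216, 0.0], [0.0, 0.0, -1.0]]
ft_force: [-0.5, -0.0, 5.6]
gripper_width: 11.0
grasp_force: 102.9
```

The peg now takes the load: vertical force went from -2.3 to +5.6 N. I'll ease off slightly and release gradually.

```bash
python3 -m jog '[{"dx":0,"dy":0,"dz":-0.4,"turn":0,"claw":-1},{"dx":0,"dy":0,"dz":-0.4,"turn":0,"claw":-1},{"dx":0,"dy":0,"dz":-0.4,"turn":0,"claw":-0.7},{"dx":0,"dy":0,"dz":-0.4,"turn":0,"claw":-0.65},{"dx":0,"dy":0,"dz":-0.4,"turn":0,"claw":-0.6},{"dx":0,"dy":0,"dz":-0.4,"turn":0,"claw":-0.5},{"dx":0,"dy":0,"dz":-0.4,"turn":0,"claw":-0.4},{"dx":0,"dy":0,"dz":-0.4,"turn":0,"claw":-0.3},{"dx":0,"dy":0,"dz":-0.4,"turn":0,"claw":-0.2},{"dx":0,"dy":0,"dz":-0.4,"turn":0,"claw":0}]' 20
python3 -m jog '[{"dx":0,"dy":0,"dz":0,"turn":0,"claw":0.2},{"dx":0,"dy":0,"dz":0,"turn":0,"claw":0.2},{"dx":0,"dy":0,"dz":0,"turn":0,"claw":0.2},{"dx":0,"dy":0,"dz":0,"turn":0,"claw":0.2},{"dx":0,"dy":0,"dz":0,"turn":0,"claw":0.2},{"dx":0,"dy":0,"dz":-5,"turn":0,"claw":0.2},{"dx":0,"dy":0,"dz":-20,"turn":0,"claw":0.2},{"dx":0,"dy":0,"dz":-45,"turn":0,"claw":0.2},{"dx":0,"dy":0,"dz":-80,"turn":0,"claw":0.2},{"dx":0,"dy":0,"dz":-100,"turn":0,"claw":0.2}]'
python3 - <<'E'
from h import *
p,d=manip.capture('scene');a=cv2.resize(p[90:240,340:500],None,fx=2.5,fy=2.5,interpolation=cv2.INTER_CUBIC)
p,d=manip.capture('wrist');b=p[60:435:1,120:500];cv2.imwrite('pics/m8.png',np.hstack([a,b]))
E
```

```text
time_s: 19.6
tcp_pos: [472.1, 375.8, 173.0]
ee_rot: [[0.216, 0.976, -0.0], [0.976, -0.216, 0.0], [0.0, -0.0, -1.0]]
ft_force: [-0.6, 0.2, 0.1]
gripper_width: 42.6
grasp_force: 0.0
time_s: 20.6
tcp_pos: [472.3, 376.0, 275.9]
ee_rot: [[0.216, 0.976, 0.002], [0.976, -0.216, 0.002], [0.002, 0.001, -1.0]]
ft_force: [-0.2, -0.4, -0.4]
gripper_width: 50.9
grasp_force: 0.0
```

View pics/m8.png

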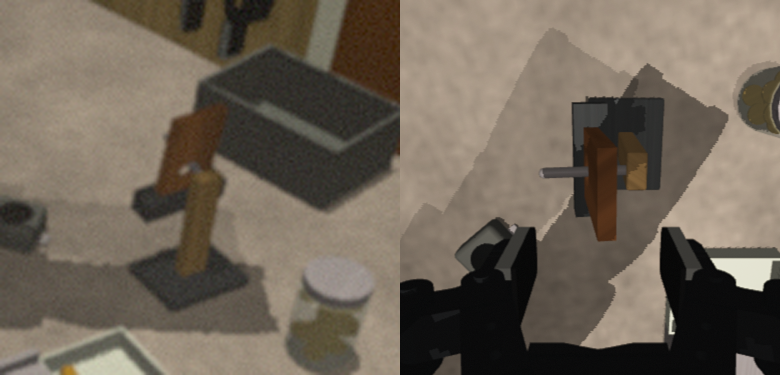

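The scraper hangs by its eye on the peg in both crops, in front of the post and clear of the fingers. I'll check that it has settled and that the other things are in place.

```bash
python3 -m jog '[{"dx":0,"dy":0,"dz":0,"turn":0,"claw":0.2},{"dx":0,"dy":0,"dz":0,"turn":0,"claw":0.2},{"dx":0,"dy":0,"dz":0,"turn":0,"claw":0.2},{"dx":0,"dy":0,"dz":0,"turn":0,"claw":0.2},{"dx":0,"dy":0,"dz":0,"turn":0,"claw":0.2},{"dx":0,"dy":0,"dz":0,"turn":0,"claw":0.2},{"dx":0,"dy":0,"dz":0,"turn":0,"claw":0.2},{"dx":0,"dy":0,"dz":0,"turn":0,"claw":0.2},{"dx":0,"dy":0,"dz":0,"turn":0,"claw":0.2},{"dx":0,"dy":0,"dz":0,"turn":0,"claw":0.2}]' | head -1
python3 -m jog '[{"dx":0,"dy":0,"dz":0,"turn":0,"claw":0.2},{"dx":0,"dy":0,"dz":0,"turn":0,"claw":0.2},{"dx":0,"dy":0,"dz":0,"turn":0,"claw":0.2},{"dx":0,"dy":0,"dz":0,"turn":0,"claw":0.2},{"dx":0,"dy":0,"dz":0,"turn":0,"claw":0.2},{"dx":0,"dy":0,"dz":0,"turn":0,"claw":0.2},{"dx":0,"dy":0,"dz":0,"turn":0,"claw":0.2},{"dx":0,"dy":0,"dz":0,"turn":0,"claw":0.2},{"dx":0,"dy":0,"dz":0,"turn":0,"claw":0.2},{"dx":0,"dy":0,"dz":0,"turn":0,"claw":0.2}]' | head -1
python3 - <<'E'
from h import *
def brd():
    K,T=params('wrist');p,d=manip.capture('wrist');W=cloud(d,K,T);q=W[(d>0)&(W[...,2]>100)&(W[...,2]<205)&(W[...,0]<487)&(W[...,0]>440)&(W[...,1]<385+0*W[...,1])&(W[...,1]>330)]
    return rect(q),np.percentile(q[:,2],98).round(1)
print(brd())
p,d=manip.capture('scene');p0=cv2.imread('pics/scene0.png')
print('scene brass in tray');K,T=params('scene')
W=cloud(d,K,T);W0=cloud(np.load('pics/scene0.npy'),K,T)
for n,(u0,v0,u1,v1) in dict(tape=(330,165,362,193),jar=(452,190,492,240),level=(247,207,308,255),wrench=(338,318,445,415),mirror=(355,298,436,360),elbow=(198,394,240,445),wash=(225,262,298,330)).items():
    print(n,cv2.absdiff(p,p0)[v0:v1,u0:u1].mean().round(1))
h=cv2.cvtColor(p,cv2.COLOR_BGR2HSV);m=cv2.inRange(h,(10,110,90),(30,255,255));k,l,st,c=cv2.connectedComponentsWithStats(m)
for i in range(1,k):
    if st[i,4]>8 and 260<c[i][0]<430 and 215<c[i][1]<320:
        q=ray(*c[i],10,K,T)[:2]-[544.1,14.9];print('brass',c[i].round(),st[i,4],'plate x,y',(q@[.976,-.216]).round(),(q@[.216,.976]).round())
cv2.imwrite('pics/s9.png',p)
print(brd(),manip.get_state()['time_s'])
E
```

```text
time_s: 21.7
time_s: 22.7
((array([464.6, 360.4]), array([46.2, 51.5]), 3.3), np.float64(190.1))
scene brass in tray
tape 16.5
jar 2.8
level 4.8
wrench 3.2
mirror 3.1
elbow 3.3
wash 2.9
brass [277. 224.] 76 plate x,y -195.0 -29.0
brass [367. 239.] 32 plate x,y -46.0 141.0
brass [371. 249.] 17 plate x,y -12.0 131.0
brass [387. 250.] 19 plate x,y 7.0 163.0
brass [383. 258.] 29 plate x,y 26.0 139.0
brass [390. 262.] 9 plate x,y 42.0 146.0
brass [264. 278.] 87 plate x,y -47.0 -128.0
brass [275. 297.] 212 plate x,y 14.0 -129.0
brass [265. 306.] 113 plate x,y 27.0 -160.0
((array([464.7, 360.8]), array([46.2, 51. ]), 4.1), np.float64(190.0)) 22.85
```

View pics/s9.png

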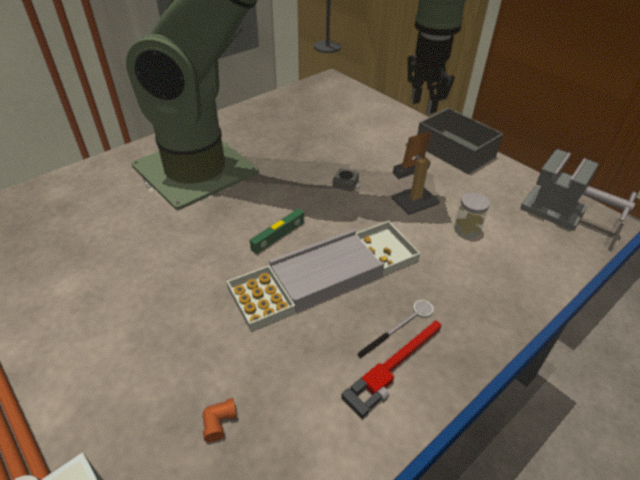

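The final scene view shows the scraper hanging on the peg at (412,160) and five chips in the tray around (380,250). The bystanders are in place; the tape measure's difference is only shadow. The scraper is at rest, so I'm handing the job in.

```bash
python3 -c "
from rig import manip
print(manip.close_job())"
```

```text
the job is handed in; nothing more can be done
None
```

The job is handed in at about 23 s: all five chips are in the empty tray, the scraper hangs by its eye on the peg, and nothing else on the bench was moved.

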